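# Set the marking turntable to its index and lay the block against the fence

### The job

Set up the round marking jig: turn its turntable by the upright knob until the pointer on the far rim stands midway between the two prongs of the index fork on the base. Then lay the thick wood block flat on the turntable, wide face down, with one long side flush against the low fence on the side where the knob is, centred along the fence, and let go without shifting the pointer out of the fork. Leave the jar, the sanding block and the roll of tape where they are.

Things in the scene. Friction and masses are not known exactly. Their poses are not given: they have to be found in the camera images.
- jig_base: fixed round plywood base of the jig, 316 mm in diameter and 18 mm thick, with black degree ticks on its far half. Origin on the turning axis, on the bench; z up. Its place and yaw vary.
- turntable (a joint): angle of the turntable about the vertical axis through jig_base's origin, counter-clockwise from above; 0 when the pointer lies along jig_base's +x. Turns from -1.6 to 1.6 and stays where left (rubbing moment 0.25 N m, about 3 N at the knob). The turntable is a pale wooden disc with a metal rim, 220 mm in diameter, its top face 40 mm above the bench. Knob, fence and pointer are fixed to it.
- knob_top (a point): centre of the top of the upright round knob (22 mm diameter, top 50 mm above the turntable's face, 30 mm wide collar in its lowest 2 mm) on the turntable, 92 mm from the axis and opposite the pointer. Axes as fence_mid. It is rigid and does not spin: a grip slips round it as the table turns.
- pointer_tip (a point): tip of the slim steel cone that points outward from the turntable's far rim, 134 mm from the axis and 30 mm above the bench. Axes as fence_mid.
- fork_gap (a point): middle of the gap in the index fork, 143 mm from the turning axis and 30 mm above the bench. The fork is fixed to the base: two upright steel prongs 6 mm in diameter whose centres are 18 mm apart (12 mm clear), tops 58 mm above the bench. Its x axis points outward from the turning axis, y across the gap. Its angle round the base varies; the pointer swings past just inside the prongs and does not touch them.
- fence_mid (a point): middle of the lower edge of the fence's face, on the turntable's top face, 35 mm from the axis. The fence is a straight metal bar 130 mm long, 10 mm high and 15 mm thick. x points from the knob to the pointer (the fence metal is on +x, the block belongs on -x), y along the fence, z up.
- block: the thick plain softwood block, 45 x 110 x 35 mm (its x, y, z), 0.09 to 0.2 kg, lying on its wide face on the bench. Origin at the centre of its underside. Properly placed, its origin is 22.5 mm from the fence face. The cork sanding block is shorter and darker.
- jar: screw-top glass jar of nuts with a dark lid, 68 mm diameter, 95 mm tall, loose bystander; origin at the centre of its underside.
- sander: cork sanding block, 56 x 94 x 31 mm, loose bystander; origin at the centre of its underside.
- tape_roll: roll of masking tape lying flat, 98 mm diameter, 25 mm tall, loose bystander; origin at the centre of its underside.
There are look-alikes about, which are no part of the job. Leave any red look-alike of the block alone.

How it is judged:
By the outcome, as a careful person would: the job done as asked, in the order asked, and still so for the second after the job is handed in, with the robot touching nothing.
It also fails if it takes over 61 s, if anything falls off the work surface, if the arm or the gripper's body presses on something with over 40 N, if the wrist force passes 120 N, or if a joint passes its speed limit or range.

### The arm

A 6-joint arm with a two-finger parallel gripper is mounted at the origin on a cart in front of the work surface, level with it; the furniture and walls round the work are solid. World frame = base frame: x ahead of the robot, y to its left, z up, the work surface at z = 0. Lengths are in m, angles in rad, forces in N, time in s.
With the tool pointing down it reaches from about 0.425 to 0.95 m from the base axis. Payload 3.5 kg.
Tool frame: the origin (TCP) lies at the very end of the fingers, on their centre line; the grasp point (between the pads) lies ctrl.tcp_to_grasp behind it (ctrl.tcp_to_grasp is the distance from the TCP to the grasp point, in m); z points along the fingers, y is the line along which they close (so a half turn about z gives the same grasp; the last joint's range is limited). The gripper opens to 85 mm and grips with 20 to 120 N. Pads are 22 mm wide; open, the fingers measure 114 mm over their backs; the gripper's body (76 mm by 85 mm) begins 54 mm behind the grasp point. The pads swing forward as they close: fully open they stand 13 mm farther back than shut.
Start: joints at [-1.287, 0.286, 1.577, -0, 1.279, -0.15], TCP at [0.284, -0.612, 0.231] pointing down, gripper open.
Joint ranges: [-2.77, 2.77], [-0.9, 2.22], [0.21, 2.48], [-1.53, 4.67], [0.24, 2.81], [-2.84, 2.84]. Speed limits (rad/s): [2.79, 2.79, 3.14, 3.14, 3.14, 3.14].

### API

Orientations are given as a unit quaternion [x, y, z, w].
In Python, from plant import ctrl gives the robot as it stands.
- The arm moves only by the shell command python3 -m inch 'ROWS' [FORCE]. ROWS is JSON, a list of rows, each an object with "slide": the shift along the tool's x, y, z in cm, a list of three; "turn": the turn about the tool's z in rad; "grip": the finger opening in cm, from 0 to 8.54. A call has 1 to 20 rows; each row is the pose to reach, as a shift and turn from the pose commanded when the call began, along the tool's axes at that moment; what a row does not reach only later rows make up. A row lasts 1/10 s, in which the tool goes at most 50 mm and 8.59 degrees, less where a joint would pass 70% of its speed; a pose out of reach is approached as far as the arm can. A call with a gripper value outside its range is refused whole. The fingers move at their own pace and stop on an object; FORCE is the grip in N (left out, the last holds). Time passes only in rows, so rows that repeat a pose let the fingers close. It gives the time, the measured TCP pose, the force, the opening and the grip force at its end, in the units of the state.
- ctrl.get_state(): the state, without advancing time (a new reading comes with each control period).
- ctrl.read_camera(name): name is "scene" or "top" or "wrist"; returns (picture, depth): 384x512x3 uint8, red, green, blue; 384x512 float32, m along the optical axis (not along the pixel's ray), 0 where there is no reading.
- ctrl.camera_info(name): a dict with "K" (3x3 intrinsics, pixels), "camera_from_world" (4x4, takes a point from world to camera coordinates); the wrist camera has in their place "T_tool_cam" (4x4, takes a point from camera to tool coordinates, whose origin is the TCP and whose axes are the flange's). Camera axes: x right, y down, z forward; pixel columns grow to the right and rows downward; lengths in m; the calibration is good to about 2 mm. The wrist camera is an equidistant fisheye: a pixel r from the principal point sees the ray r / f radians off the axis. A picture is of the moment at which its call begins: read the wrist's pose just before it. camera_info takes no time and is no camera call.
- ctrl.sign_off(): hands the job in; it is judged then, once.
The state is a dict: "time": time; "qpos": joint angles; "dq": joint speeds; "joint_efforts": joint torques, N m; "eef_pos": TCP position; "tcp_rot": TCP orientation; "contact_force": force on the tool from outside, world axes, zero at the start; "wrist_torque": the same for the moment, N m; "opening": opening from 0.0 (shut) to 1.0 (fully open); "finger_force": force on a finger pad.
Only numpy, scipy, OpenCV 4.12 (cv2) and the standard library are available. Lean on these libraries where they do the work, as an engineer would, in place of code of your own. Each camera call takes 0.05 s, during which the arm holds its last target. There are 200 camera calls.

## Working session

There is one attempt and no reset: what is moved stays moved. The work goes in short steps, Python scripts to look and compute and a shell command to move; the robot and the scene stay as the last step left them, time stands still between calls to the robot, and variables do not carry over. Pictures are saved under pics/ and viewed, at most 10 in all, crops included, and the job is handed in when it is done.

```bash
ls; mkdir -p pics; python3 - <<'E'
from plant import ctrl
import cv2,numpy as np
np.set_printoptions(precision=4,suppress=True)
for n in("top","scene"):
    im,d=ctrl.read_camera(n); cv2.imwrite(f"pics/{n}0.png",im[...,::-1]); np.save(f"pics/{n}0.npy",d)
    i=ctrl.camera_info(n); print(n,i["K"],i["camera_from_world"])
print(ctrl.tcp_to_grasp, ctrl.camera_info("wrist")); s=ctrl.get_state(); print(s)
a=cv2.imread("pics/top0.png");cv2.imwrite("pics/top0b.png",cv2.resize(a,(800,600),interpolation=cv2.INTER_CUBIC))
E
```

```text
pics
top [[384.5008   0.     263.7613]
 [  0.     384.5008 190.8267]
 [  0.       0.       1.    ]] [[ 0.0242 -0.9997 -0.01   -0.0241]
 [-0.991  -0.0227 -0.1316  0.5663]
 [ 0.1314  0.0131 -0.9912  1.1086]
 [ 0.      0.      0.      1.    ]]
scene [[365.8607   0.     260.9455]
 [  0.     365.8607 195.893 ]
 [  0.       0.       1.    ]] [[-0.6759 -0.737   0.0025  0.3942]
 [-0.5434  0.4961 -0.6772  0.3847]
 [ 0.4979 -0.4591 -0.7358  1.0548]
 [ 0.      0.      0.      1.    ]]
0.0187 {'K': array([[297.3186,   0.    , 252.9762],
       [  0.    , 297.3186, 194.3137],
       [  0.    ,   0.    ,   1.    ]]), 'T_tool_cam': array([[ 0.0001, -0.9558, -0.2939,  0.0749],
       [ 1.    ,  0.0002, -0.0005, -0.0007],
       [ 0.0005, -0.2939,  0.9558, -0.1424],
       [ 0.    ,  0.    ,  0.    ,  1.    ]])}
{'time': 0.1, 'qpos': array([-1.287 ,  0.2871,  1.5781,  0.    ,  1.2786, -0.15  ]), 'dq': array([-0.0006, -0.0017, -0.0027,  0.0002,  0.0002,  0.0012]), 'joint_efforts': array([  0.0003, -40.7296, -29.3699,  -0.0002,   0.0034,  -0.    ]), 'eef_pos': array([ 0.2836, -0.6119,  0.23  ]), 'tcp_rot': array([ 0.9766,  0.2152, -0.0001, -0.0011]), 'contact_force': array([ 0.499 , -0.0366, -0.5095]), 'wrist_torque': array([0.0285, 0.0293, 0.0184]), 'finger_force': 0.0, 'opening': 1.003139737702637}
```

View pics/top0b.png

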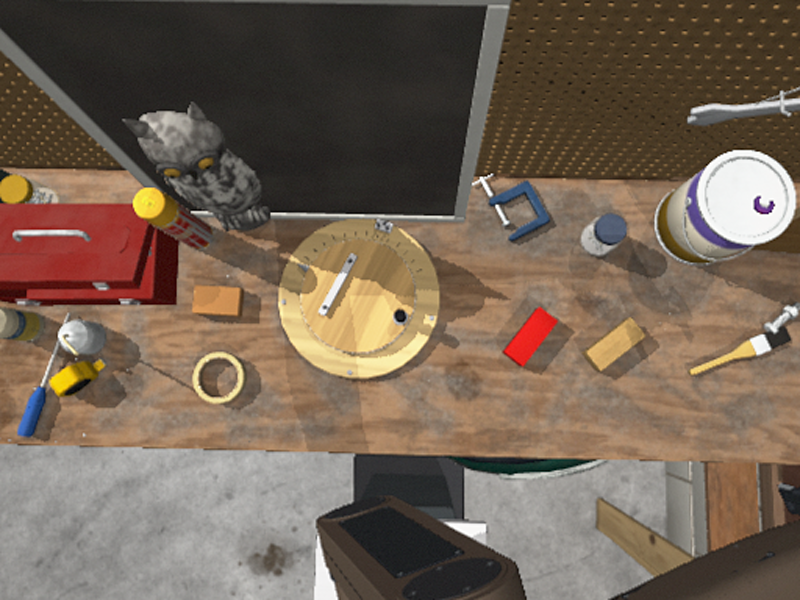

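View pics/scene0.png

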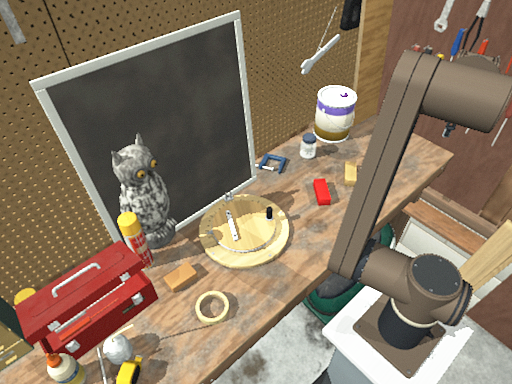

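Picture (top, 800x600 scale): jig at (358,300), knob (400,316), fence (338,284), fork (383,226). Candidates for the block: pale wood block (617,345), red block (530,336), and brown cork block (217,300). The pale one at (617,345) fits: plain softwood, long, and neither red nor shorter and darker. I'll confirm it in a crop.

```bash
cat > h.py <<'E'
import numpy as np,cv2
from plant import ctrl
np.set_printoptions(precision=4,suppress=True)
def ray(n,uv,z):
    """top/scene pixels -> world points on plane z"""
    i=ctrl.camera_info(n);T=np.linalg.inv(i["camera_from_world"])
    uv=np.atleast_2d(np.float64(uv));d=np.c_[uv,np.ones(len(uv))]@np.linalg.inv(i["K"]).T@T[:3,:3].T
    o=T[:3,3];return o+d*((z-o[2])/d[:,2])[:,None]
def cloud(n,d):
    i=ctrl.camera_info(n);T=np.linalg.inv(i["camera_from_world"]);v,u=np.indices(d.shape)
    c=np.stack([u,v,np.ones_like(u)],-1)@np.linalg.inv(i["K"]).T*d[...,None]
    return c@T[:3,:3].T+T[:3,3]
E
python3 - <<'E'
from h import *
a=cv2.imread("pics/top0.png");d=np.load("pics/top0.npy");P=cloud("top",d)
hsv=cv2.cvtColor(a,cv2.COLOR_BGR2HSV)
c1=cv2.resize(a[125:250,170:290],(480,500),interpolation=cv2.INTER_CUBIC)
c2=cv2.resize(a[190:250,315:425],(320,175),interpolation=cv2.INTER_CUBIC)
c3=cv2.resize(a[170:230,110:170],(320,320),interpolation=cv2.INTER_CUBIC)
cv2.imwrite("pics/crop1.png",np.hstack([c1,np.vstack([c2,c3,np.zeros((5,320,3),np.uint8)])]))
print("bench z",np.median(P[240:260,300:400,2]))
def blob(m,name):
    n,l,s,c=cv2.connectedComponentsWithStats(m.astype(np.uint8))
    for k in range(1,n):
        if s[k,4]>15:
            q=P[l==k];r=cv2.minAreaRect(np.float32(q[:,:2]))
            print(name,c[k],s[k,4],"mean",q.mean(0),"rect",np.array(r[0]),np.array(r[1]),r[2])
def box(x0,x1,y0,y1):
    m=np.zeros(d.shape,bool);m[y0:y1,x0:x1]=1;return m
blob(box(365,425,195,245)&(P[...,2]>.028),"block")
blob(box(315,365,190,240)&(P[...,2]>.028),"red")
J=box(175,290,135,245)
blob(J&(P[...,2]>.075),"knob")
blob(J&(P[...,2]>.044)&(P[...,2]<.075),"fence/fork")
blob(J&(P[...,2]>.030)&(P[...,2]<.045),"table")
blob(J&(P[...,2]>.011)&(P[...,2]<.1),"base")
E
```

```text
bench z -0.00011909359391482077
block [393.299  219.5619] 582 mean [ 0.4902 -0.3933  0.0388] rect [ 0.4433 -0.2439] [0.0785 0.4325] 17.3928279876709
red [339.1892 214.6215] 576 mean [ 0.5007 -0.234   0.0427] rect [ 0.458 -0.165] [0.0774 0.2802] 32.15603256225586
knob [255.0851 200.9149] 47 mean [0.528  0.0119 0.1121] rect [ 0.4774 -0.0005] [0.1311 0.0192] 14.103527069091797
fence/fork [215.3799 181.4978] 229 mean [0.5898 0.1329 0.0498] rect [0.5902 0.1322] [0.0205 0.1294] 65.62258911132812
table [243.1571 135.2857] 70 mean [0.7359 0.0561 0.0364] rect [0.7356 0.0674] [0.1494 0.0034] 89.96312713623047
table [277.5217 135.6957] 46 mean [ 0.7364 -0.0484  0.0379] rect [ 0.7362 -0.0485] [0.0703 0.0033] 89.49227905273438
table [228.8468 189.0484] 3988 mean [0.5698 0.0935 0.0389] rect [0.5709 0.0949] [0.2192 0.2214] 7.2268147468566895
base [229.739  186.7075] 8858 mean [0.5788 0.0921 0.0292] rect [0.5765 0.0913] [0.3217 0.3537] 0.41159588098526
```

View pics/crop1.png

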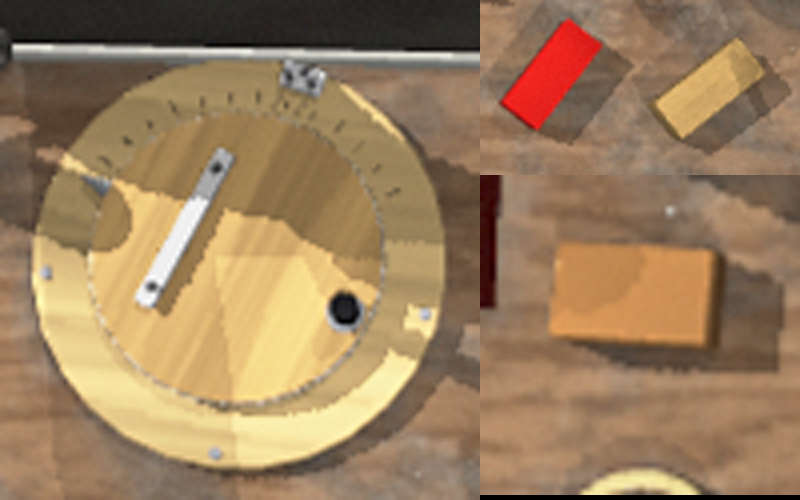

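The crop confirms it: the pale softwood block (crop 710,88) sits beside the red look-alike (550,75), and the cork sander is the separate darker one. In full pixels the pointer is near (194,172), the fork near (245,144) and the knob near (256,202).

```bash
cat >> h.py <<'E'
from scipy.spatial.transform import Rotation as R
def togo(p=None,yaw=None,s=None):
    """print slide (cm, tool axes) and turn to TCP target p / tool-x yaw"""
    s=s or ctrl.get_state();M=R.from_quat(s["tcp_rot"]).as_matrix()
    y0=np.arctan2(M[1,0],M[0,0])
    print("t",s["time"],"pos",s["eef_pos"],"yaw",y0,"q",s["qpos"],"F",s["contact_force"],"open",s["opening"])
    if p is not None: print(" slide cm",100*M.T@(np.array(p)-s["eef_pos"]))
    if yaw is not None: print(" turn",-(np.mod(yaw-y0+np.pi,2*np.pi)-np.pi))
def wray(s,uv,z):
    """wrist pixels (fisheye) -> world points on plane z, s=state at picture"""
    i=ctrl.camera_info("wrist");K=i["K"];T=i["T_tool_cam"];uv=np.atleast_2d(np.float64(uv))
    r=(uv-K[:2,2])/K[0,0];t=np.linalg.norm(r,axis=1)[:,None]
    d=np.hstack([np.sinc(t/np.pi)*r,np.cos(t)])@T[:3,:3].T
    M=R.from_quat(s["tcp_rot"]).as_matrix();d=d@M.T;o=s["eef_pos"]+M@T[:3,3]
    return o+d*((z-o[2])/d[:,2])[:,None]
E
python3 - <<'E'
from h import *
a=cv2.imread("pics/top0.png");d=np.load("pics/top0.npy");P=cloud("top",d)
c=np.array([.5705,.0945])
k=ray("top",(256.2,202.5),.09)[0,:2];p=ray("top",(194.2,171.8),.03)[0,:2];f=ray("top",(245.5,143.5),.05)[0,:2]
an=lambda v:(np.arctan2(v[1]-c[1],v[0]-c[0]),np.hypot(*(v-c)))
print("knob",k,an(k),"ptr",p,an(p),"fork",f,an(f))
m=np.zeros(d.shape,bool)
for n,(x0,x1,y0,y1),lo in(("block",(365,425,195,245),.030),("red",(315,365,190,240),.03)):
    m[:]=0;m[y0:y1,x0:x1]=1;q=P[m&(P[...,2]>lo)&(P[...,2]<.04)];r=cv2.minAreaRect(np.float32(q[:,:2]));print(n,len(q),np.array(r[0]),np.array(r[1]),r[2],cv2.boxPoints(r))
togo([k[0],k[1],.23],0.434)
E
```

```text
knob [0.5259 0.0092] (np.float64(-2.0521822115928265), np.float64(0.09627578374486954)) ptr [0.6209 0.2011] (np.float64(1.129107132135441), np.float64(0.11796866395384914)) fork [0.7069 0.0473] (np.float64(-0.3332996790067695), np.float64(0.14430287277206302))
block 562 [ 0.4908 -0.3952] [0.0453 0.1107] 38.49711608886719 [[ 0.4386 -0.366 ]
 [ 0.5075 -0.4526]
 [ 0.543  -0.4244]
 [ 0.474  -0.3378]]
red 559 [ 0.5017 -0.236 ] [0.0451 0.1099] 52.5815544128418 [[ 0.4443 -0.2205]
 [ 0.5316 -0.2873]
 [ 0.5591 -0.2515]
 [ 0.4717 -0.1847]]
t 0.1 pos [ 0.2836 -0.6119  0.23  ] yaw 0.4337769008695107 q [-1.287   0.2871  1.5781  0.      1.2786 -0.15  ] F [ 0.499  -0.0366 -0.5095] open 1.003139737702637
 slide cm [ 48.0938 -46.1664   0.1202]
 turn -0.0002230991304892349
```

```bash
python3 -m inch '[{"slide":[24,-23,0],"turn":-0.3,"grip":8.5},{"slide":[24,-23,0],"turn":-0.3,"grip":8.5},{"slide":[24,-23,0],"turn":-0.3,"grip":8.5},{"slide":[24,-23,0],"turn":-0.3,"grip":8.5},{"slide":[24,-23,0],"turn":-0.3,"grip":8.5},{"slide":[24,-23,0],"turn":-0.3,"grip":8.5},{"slide":[48,-46,2],"turn":-0.65,"grip":6},{"slide":[48,-46,2],"turn":-0.65,"grip":6},{"slide":[48,-46,2],"turn":-0.65,"grip":6},{"slide":[48,-46,2],"turn":-0.65,"grip":6},{"slide":[48,-46,2],"turn":-0.65,"grip":6},{"slide":[48,-46,2],"turn":-0.65,"grip":6},{"slide":[48,-46,2],"turn":-0.65,"grip":6},{"slide":[48,-46,2],"turn":-0.65,"grip":6},{"slide":[48,-46,2],"turn":-0.65,"grip":6},{"slide":[48,-46,2],"turn":-0.65,"grip":6},{"slide":[48,-46,2],"turn":-0.65,"grip":6}]' 40
python3 - <<'E'
from h import *
s=ctrl.get_state();im,d=ctrl.read_camera("wrist")
np.savez("pics/w1.npz",d=d,**{k:s[k] for k in("eef_pos","tcp_rot")})
cv2.imwrite("pics/w1.png",im[...,::-1]);cv2.imwrite("pics/w1b.png",cv2.resize(im[...,::-1],(800,600),interpolation=cv2.INTER_CUBIC))
togo([.5259,.0092,.2],1.09,s)
E
```

```text
time: 1.8
eef_pos: [0.5256, 0.0053, 0.2112]
tcp_rot: [0.857, 0.515, -0.0, 0.0]
contact_force: [0.3, -0.0, 0.5]
opening: 0.701
finger_force: 0.0
t 1.8 pos [0.5256 0.0053 0.2112] yaw 1.0820342979140531 q [-0.1828 -0.0268  1.9608 -0.0005  1.208   0.3061] F [ 0.3447 -0.0386  0.5411] open 0.700820114089934
 slide cm [ 0.3567 -0.1554  1.1223]
 turn -0.007965702085947157
```

View pics/w1b.png

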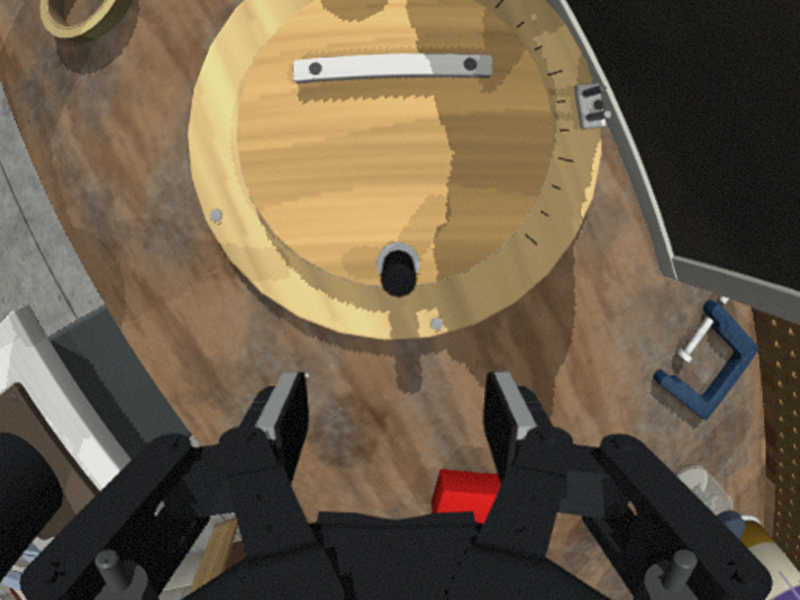

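The wrist view shows the knob top near (399,279), the fence at (392,67) and the fork near (592,106). The fingers are lined up with the knob from outside.

```bash
python3 - <<'E'
from h import *
z=np.load("pics/w1.npz");s={k:z[k] for k in("eef_pos","tcp_rot")}
im=cv2.imread("pics/w1.png");g=cv2.cvtColor(im,cv2.COLOR_BGR2GRAY)
m=(g<45);m[:150]=0;m[192:]=0;m[:,:235]=0;m[:,275:]=0
v,u=np.nonzero(m);print("knob dark bbox",u.min(),u.max(),v.min(),v.max())
kt=wray(s,[((u.min()+u.max())/2,v.max()-(u.max()-u.min())/2*.95)],.09)[0];print("knob",kt)
# fence: white bar ends, table rim
print("fence corners", wray(s,np.array([[294,62],[490,57],[492,76],[295,80]])/1.5625,.05))
# base circle: points on base edge z .018 (visible lower edge arcs top edge)
b=wray(s,np.array([[190,140],[205,215],[240,280],[290,317],[390,338],[480,325],[560,262],[595,180]])/1.5625,.018)[:,:2]
A=np.c_[2*b,np.ones(len(b))];x=np.linalg.lstsq(A,(b**2).sum(1),rcond=None)[0];print("base centre",x[:2],np.sqrt(x[2]+x[0]**2+x[1]**2))
# knob & centre by depth of table
d=z["d"];print("depth at knob",d[170:185,250:262].min())
c=cv2.resize(im[30:100,340:410],(700,700)[:2],interpolation=cv2.INTER_CUBIC);cv2.imwrite("pics/fork1.png",cv2.resize(c,(560,560)))
togo(None)
E
```

```text
knob dark bbox 244 265 160 189
knob [0.5304 0.0129 0.09  ]
fence corners [[0.5355 0.1658 0.05  ]
 [0.6494 0.1088 0.05  ]
 [0.6444 0.0967 0.05  ]
 [0.5303 0.1544 0.05  ]]
base centre [0.5685 0.0902] 0.15483283353367755
depth at knob 0.0
t 1.85 pos [0.5257 0.0052 0.2114] yaw 1.0815821050408105 q [-0.183  -0.027   1.9607 -0.0004  1.2079  0.3063] F [ 0.1458  0.1255 -0.5492] open 0.7005745093202294
```

View pics/fork1.png

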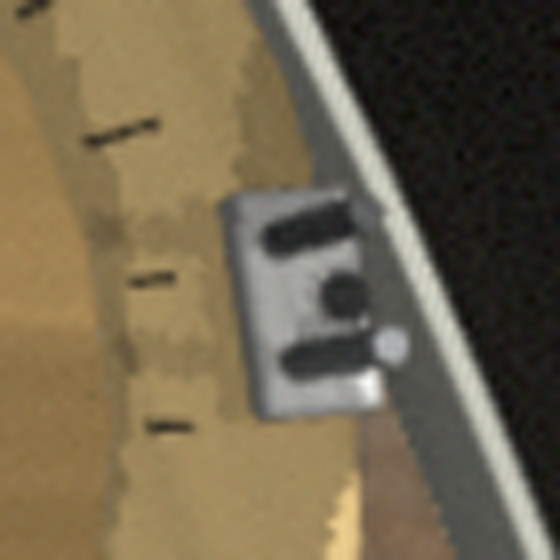

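The fork crop shows prong tops near (370,215) and (390,345), i.e. full wrist pixels (386.4,57) and (388.8,73).

```bash
python3 - <<'E'
from h import *
z=np.load("pics/w1.npz");s={k:z[k] for k in("eef_pos","tcp_rot")}
f=wray(s,[(386.4,57),(388.8,73.1)],.058);c=np.array([.5715,.0945])
m=f.mean(0)[:2]-c;print(f,np.linalg.norm(f[0]-f[1]),np.arctan2(m[1],m[0]),np.hypot(*m))
togo([.530,.0125,.056],1.10)
E
```

```text
[[0.7103 0.0588 0.058 ]
 [0.7048 0.0423 0.058 ]] 0.017402551377018727 -0.312655430417155 0.14299787759394225
t 1.85 pos [0.5257 0.0052 0.2114] yaw 1.0815821050408105 q [-0.183  -0.027   1.9607 -0.0004  1.2079  0.3063] F [ 0.1458  0.1255 -0.5492] open 0.7005745093202294
 slide cm [ 0.8523  0.0397 15.5353]
 turn -0.018417894959189773
```

```bash
python3 -m inch '[{"slide":[0.85,0,4],"turn":-0.02,"grip":6},{"slide":[0.85,0,8],"turn":-0.02,"grip":6},{"slide":[0.85,0,12],"turn":-0.02,"grip":6},{"slide":[0.85,0,14],"turn":-0.02,"grip":6},{"slide":[0.85,0,15.5],"turn":-0.02,"grip":6},{"slide":[0.85,0,15.5],"turn":-0.02,"grip":6},{"slide":[0.85,0,15.5],"turn":-0.02,"grip":1.5},{"slide":[0.85,0,15.5],"turn":-0.02,"grip":1.5},{"slide":[0.85,0,15.5],"turn":-0.02,"grip":1.5},{"slide":[0.85,0,15.5],"turn":-0.02,"grip":1.5},{"slide":[0.85,0,15.5],"turn":-0.02,"grip":1.5},{"slide":[0.85,0,15.5],"turn":-0.02,"grip":1.5},{"slide":[0.85,0,15.5],"turn":-0.02,"grip":1.5},{"slide":[0.85,0,15.5],"turn":-0.02,"grip":1.5}]' 25
python3 - <<'E'
from h import *
s=ctrl.get_state();togo(None,None,s)
p=s["eef_pos"]; c=np.array([.5715,.0945]); M=R.from_quat(s["tcp_rot"]).as_matrix()
v=p[:2]-c; print(np.hypot(*v),np.arctan2(v[1],v[0]))
for k in range(1,16):
    a=-1.413*k/15; q=c+np.array([[np.cos(a),-np.sin(a)],[np.sin(a),np.cos(a)]])@v
    print(k,np.round(100*M.T@np.r_[q-p[:2],0],2),round(-a,3))
E
```

```text
time: 3.25
eef_pos: [0.5315, 0.0138, 0.0583]
tcp_rot: [0.851, 0.524, 0.001, 0.001]
contact_force: [-1.0, -2.0, 6.0]
opening: 0.246
finger_force: 25.9
t 3.25 pos [0.5315 0.0138 0.0583] yaw 1.1039826578442569 q [-0.1648  0.1864  2.0461 -0.0007  0.9054  0.3024] F [-1.0245 -1.9597  5.9667] open 0.245894882034379
0.09010926695371438 -2.0311159310867786
1 [ 0.03 -0.85 -0.  ] 0.094
2 [ 0.15 -1.69 -0.01] 0.188
3 [ 0.34 -2.51 -0.01] 0.283
4 [ 0.61 -3.32 -0.01] 0.377
5 [ 0.95 -4.1  -0.01] 0.471
6 [ 1.37 -4.84 -0.02] 0.565
7 [ 1.85 -5.53 -0.02] 0.659
8 [ 2.4  -6.18 -0.02] 0.754
9 [ 3.01 -6.78 -0.02] 0.848
10 [ 3.66 -7.31 -0.02] 0.942
11 [ 4.37 -7.78 -0.03] 1.036
12 [ 5.12 -8.18 -0.03] 1.13
13 [ 5.9  -8.51 -0.03] 1.225
14 [ 6.71 -8.77 -0.03] 1.319
15 [ 7.54 -8.95 -0.03] 1.413
```

```bash
python3 -m inch '[{"slide":[0.03,-0.85,0],"turn":0.094,"grip":1.5},{"slide":[0.15,-1.69,0],"turn":0.188,"grip":1.5},{"slide":[0.34,-2.51,0],"turn":0.283,"grip":1.5},{"slide":[0.61,-3.32,0],"turn":0.377,"grip":1.5},{"slide":[0.95,-4.10,0],"turn":0.471,"grip":1.5},{"slide":[1.37,-4.84,0],"turn":0.565,"grip":1.5},{"slide":[1.85,-5.53,0],"turn":0.659,"grip":1.5},{"slide":[2.40,-6.18,0],"turn":0.754,"grip":1.5},{"slide":[3.01,-6.78,0],"turn":0.848,"grip":1.5},{"slide":[3.66,-7.31,0],"turn":0.942,"grip":1.5},{"slide":[4.37,-7.78,0],"turn":1.036,"grip":1.5},{"slide":[5.12,-8.18,0],"turn":1.130,"grip":1.5},{"slide":[5.90,-8.51,0],"turn":1.225,"grip":1.5},{"slide":[6.71,-8.77,0],"turn":1.319,"grip":1.5},{"slide":[6.71,-8.77,0],"turn":1.319,"grip":1.5},{"slide":[6.71,-8.77,0],"turn":1.319,"grip":1.5}]' 25
python3 - <<'E'
from h import *
s=ctrl.get_state();im,d=ctrl.read_camera("wrist");togo(None,None,s)
np.savez("pics/w2.npz",d=d,**{k:s[k] for k in("eef_pos","tcp_rot")})
cv2.imwrite("pics/w2.png",im[...,::-1]);t,_=ctrl.read_camera("top");cv2.imwrite("pics/t2.png",t[...,::-1])
a=cv2.resize(im[0:200,156:356,::-1],(480,480),interpolation=cv2.INTER_CUBIC)
b=cv2.resize(t[130:160,230:260,::-1],(300,300),interpolation=cv2.INTER_CUBIC)
o=np.zeros((480,780,3),np.uint8);o[:,:480]=a;o[:300,480:]=b;cv2.imwrite("pics/v2.png",o)
E
```

```text
time: 4.85
eef_pos: [0.4842, 0.1137, 0.0583]
tcp_rot: [0.994, -0.107, 0.003, -0.0]
contact_force: [2.6, -0.2, 6.4]
opening: 0.247
finger_force: 26.3
t 4.85 pos [0.4842 0.1137 0.0583] yaw -0.2136911298268043 q [0.0262 0.1146 2.1289 0.0001 0.8925 1.8106] F [ 2.6067 -0.201   6.3905] open 0.24650577753988206
```

View pics/v2.png

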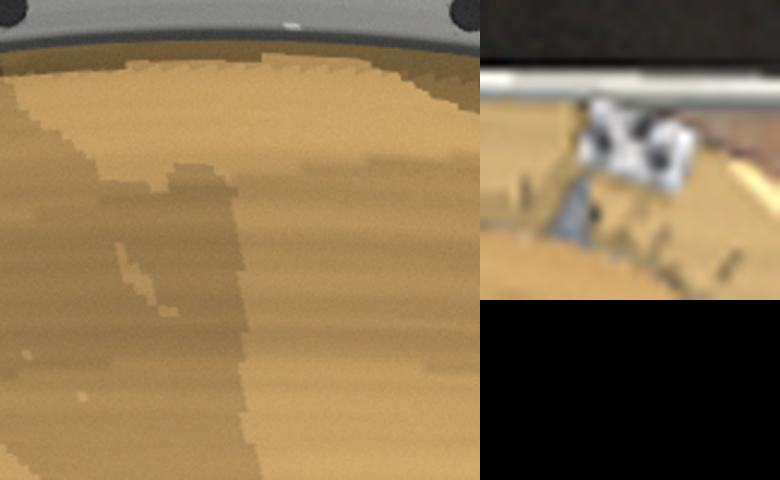

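In the top crop the pointer stands just to the left of the fork, so it needs about 0.096 rad more. I'll turn that, release, lift and look.

```bash
python3 -m inch '[{"slide":[0.01,-0.4,0],"turn":0.05,"grip":1.5},{"slide":[0.04,-0.85,0],"turn":0.096,"grip":1.5},{"slide":[0.04,-0.85,0],"turn":0.096,"grip":1.5},{"slide":[0.04,-0.85,0],"turn":0.096,"grip":1.5},{"slide":[0.04,-0.85,0],"turn":0.096,"grip":1.5},{"slide":[0.04,-0.85,0],"turn":0.096,"grip":6},{"slide":[0.04,-0.85,0],"turn":0.096,"grip":6},{"slide":[0.04,-0.85,0],"turn":0.096,"grip":6},{"slide":[0.04,-0.85,0],"turn":0.096,"grip":6},{"slide":[0.04,-0.85,-4],"turn":0.096,"grip":6},{"slide":[0.04,-0.85,-8],"turn":0.096,"grip":6},{"slide":[4,-0.85,-12],"turn":0.096,"grip":6},{"slide":[8,-0.85,-14],"turn":0.096,"grip":6},{"slide":[10,-0.85,-14],"turn":0.096,"grip":6},{"slide":[10,-0.85,-14],"turn":0.096,"grip":6},{"slide":[10,-0.85,-14],"turn":0.096,"grip":6}]' 25
python3 - <<'E'
from h import *
s=ctrl.get_state();im,d=ctrl.read_camera("wrist");togo(None,None,s)
np.savez("pics/w3.npz",d=d,**{k:s[k] for k in("eef_pos","tcp_rot")})
cv2.imwrite("pics/w3.png",im[...,::-1])
a=im[:300,106:406,::-1];b=im[20:120,206:306,::-1]
cv2.imwrite("pics/v3.png",np.hstack([cv2.resize(a,(400,400)),cv2.resize(b,(400,400),interpolation=cv2.INTER_CUBIC)]))
E
```

```text
time: 6.55
eef_pos: [0.5802, 0.1006, 0.1949]
tcp_rot: [0.988, -0.155, -0.002, 0.0]
contact_force: [-1.4, -1.0, -0.4]
opening: 0.705
finger_force: 0.0
t 6.55 pos [0.5802 0.1006 0.1949] yaw -0.31117783556459405 q [-0.0006  0.1327  1.8251  0.0003  1.187   1.8813] F [-1.3986 -0.9574 -0.4229] open 0.7051009297181812
```

View pics/v3.png

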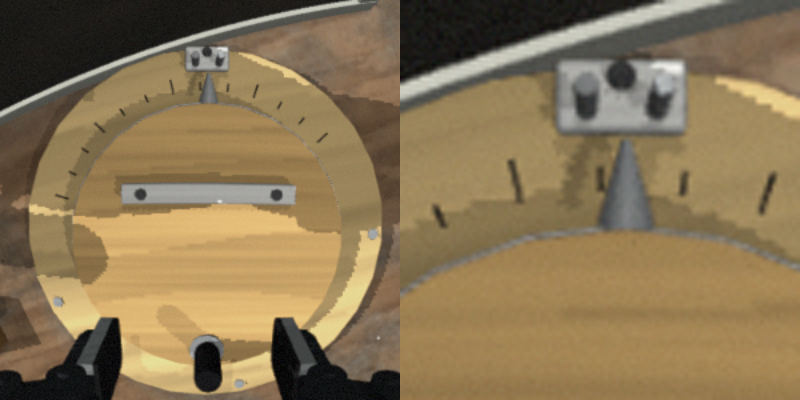

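The pointer tip at (625,140) stands between the prongs, whose tops are at (583,82) and (664,83). I'll check the figures and work out the fence pose and the block pick.

```bash
python3 - <<'E'
from h import *
z=np.load("pics/w3.npz");s={k:z[k] for k in("eef_pos","tcp_rot")}
px=lambda x,y:(206+(x-400)/4,20+y/4)
t=wray(s,[px(625,142)],.03)[0];f=wray(s,[px(583,82),px(664,83)],.058);f2=wray(s,[px(587,115),px(658,117)],.022)
# fence top face corners from left crop (scale 4/3, offset 106,0)
im=cv2.imread("pics/w3.png");hs=cv2.cvtColor(im,cv2.COLOR_BGR2HSV)
m=((hs[...,1]<70)&(hs[...,2]>110)).astype(np.uint8);m[:133]=0;m[158:]=0;m[:,:190]=0;m[:,335:]=0
q=cv2.findContours(m,0,2)[0];q=max(q,key=cv2.contourArea)[:,0]
w=wray(s,q,.05);r=cv2.minAreaRect(np.float32(w[:,:2]));print("fence",np.array(r[0]),r[1],r[2])
(cx,cy),(a,b),th=r;th=np.deg2rad(th)+(np.pi/2 if b>a else 0)
n=np.array([-np.sin(th),np.cos(th)]);n*=np.sign(n[0]);print("normal ang",np.arctan2(n[1],n[0]))
c=np.array(r[0])-.0425*n;print("axis from fence",c)
an=lambda v:np.arctan2(v[1]-c[1],v[0]-c[0])
print("tip",t,an(t),np.hypot(*(t[:2]-c)),"fork",f,an(f.mean(0)),f2,an(f2.mean(0)),np.hypot(*(f.mean(0)[:2]-c)))
togo([.4908,-.3952,.2])
E
```

```text
fence [0.6118 0.0816] (0.1295492947101593, 0.015417766757309437) 72.1490707397461
normal ang -0.31155749013202644
axis from fence [0.5714 0.0946]
tip [0.6976 0.0535 0.03  ] -0.3150306402669707 0.13274997150891396 fork [[0.7102 0.0605 0.058 ]
 [0.7045 0.0428 0.058 ]] -0.3063000976851482 [[0.7088 0.06   0.022 ]
 [0.7028 0.0426 0.022 ]] -0.31206605579541824 0.14261967136354964
t 6.6 pos [0.5797 0.1008 0.1947] yaw -0.3108949938919906 q [-0.0003  0.1321  1.8263  0.0002  1.1869  1.8813] F [ 0.4312  0.9476 -0.296 ] open 0.6974230692099809
 slide cm [ 6.7088 49.9395 -0.5088]
```

```bash
python3 -m inch '[{"slide":[2,17,0],"turn":-0.9,"grip":8.5},{"slide":[2,17,0],"turn":-0.9,"grip":8.5},{"slide":[2,17,0],"turn":-0.9,"grip":8.5},{"slide":[2,17,0],"turn":-0.9,"grip":8.5},{"slide":[6.7,50,0],"turn":-2.55,"grip":8.5},{"slide":[6.7,50,0],"turn":-2.55,"grip":8.5},{"slide":[6.7,50,0],"turn":-2.55,"grip":8.5},{"slide":[6.7,50,0],"turn":-2.55,"grip":8.5},{"slide":[6.7,50,0],"turn":-2.55,"grip":8.5},{"slide":[6.7,50,0],"turn":-2.55,"grip":8.5},{"slide":[6.7,50,0],"turn":-2.55,"grip":8.5},{"slide":[6.7,50,0],"turn":-2.55,"grip":8.5},{"slide":[6.7,50,0],"turn":-2.55,"grip":8.5},{"slide":[6.7,50,0],"turn":-2.55,"grip":8.5},{"slide":[6.7,50,0],"turn":-2.55,"grip":8.5},{"slide":[6.7,50,0],"turn":-2.55,"grip":8.5},{"slide":[6.7,50,0],"turn":-2.55,"grip":8.5},{"slide":[6.7,50,0],"turn":-2.55,"grip":8.5},{"slide":[6.7,50,0],"turn":-2.55,"grip":8.5},{"slide":[6.7,50,0],"turn":-2.55,"grip":8.5}]'
python3 - <<'E'
from h import *
s=ctrl.get_state();im,d=ctrl.read_camera("wrist")
np.savez("pics/w4.npz",d=d,**{k:s[k] for k in("eef_pos","tcp_rot")})
cv2.imwrite("pics/w4.png",im[...,::-1])
togo([.4908,-.3952,.012],2.243,s)
E
```

```text
time: 8.6
eef_pos: [0.4915, -0.3948, 0.1956]
tcp_rot: [0.437, 0.9, 0.0, -0.001]
contact_force: [0.3, 0.7, 0.4]
opening: 0.996
finger_force: 0.0
t 8.6 pos [ 0.4915 -0.3948  0.1956] yaw 2.2375714528163617 q [-0.8375  0.2209  1.7227  0.0001  1.1998 -1.5043] F [0.3028 0.6623 0.4419] open 0.996025632156014
 slide cm [-0.0209 -0.0782 18.3553]
 turn -0.005428547183638166
```

View pics/w4.png

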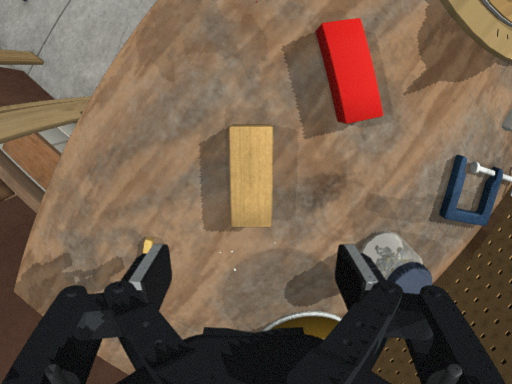

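The block sits centred at (251,176), with the red one apart at (350,70). The jar at (400,265) is near the right finger, so I'll check its clearance.

```bash
python3 - <<'E'
from h import *
z=np.load("pics/w4.npz");s={k:z[k] for k in("eef_pos","tcp_rot")};d=z["d"]
im=cv2.imread("pics/w4.png");hs=cv2.cvtColor(im,cv2.COLOR_BGR2HSV)
m=((hs[...,0]>15)&(hs[...,0]<30)&(hs[...,1]>90)&(hs[...,2]>120)).astype(np.uint8);m[:110]=0;m[240:]=0;m[:,:215]=0;m[:,290:]=0
m=cv2.morphologyEx(m,cv2.MORPH_OPEN,np.ones((3,3)))
q=max(cv2.findContours(m,0,2)[0],key=cv2.contourArea)[:,0]
w=wray(s,q,.035);r=cv2.minAreaRect(np.float32(w[:,:2]));print(q.min(0),q.max(0),np.array(r[0]),r[1],r[2])
print("jar",ray("top",(386.6,146),.095))
togo([*r[0],.012])
E
```

```text
[229 125] [273 227] [ 0.4895 -0.3953] (0.04545356705784798, 0.1112661361694336) 38.077545166015625
jar [[ 0.6966 -0.3601  0.095 ]]
t 8.65 pos [ 0.4916 -0.3951  0.1958] yaw 2.2376998659790814 q [-0.8376  0.221   1.7221  0.      1.1997 -1.5045] F [ 1.2868 -0.2213  0.3947] open 0.9993768978369117
 slide cm [ 0.0912 -0.1803 18.3792]
```

```bash
python3 -m inch '[{"slide":[0.06,-0.1,5],"turn":0,"grip":8.5},{"slide":[0.06,-0.1,10],"turn":0,"grip":8.5},{"slide":[0.06,-0.1,14.5],"turn":0,"grip":8.5},{"slide":[0.06,-0.1,17],"turn":0,"grip":8.5},{"slide":[0.06,-0.1,18.3],"turn":0,"grip":8.5},{"slide":[0.06,-0.1,18.3],"turn":0,"grip":8.5},{"slide":[0.06,-0.1,18.3],"turn":0,"grip":4},{"slide":[0.06,-0.1,18.3],"turn":0,"grip":4},{"slide":[0.06,-0.1,18.3],"turn":0,"grip":4},{"slide":[0.06,-0.1,18.3],"turn":0,"grip":4},{"slide":[0.06,-0.1,18.3],"turn":0,"grip":4},{"slide":[0.06,-0.1,18.3],"turn":0,"grip":4},{"slide":[0.06,-0.1,18.3],"turn":0,"grip":4},{"slide":[0.06,-0.1,18.3],"turn":0,"grip":4}]' 40
python3 - <<'E'
from h import *
s=ctrl.get_state();n=np.array([np.cos(-.3116),np.sin(-.3116)]);b=np.array([.5714,.0946])+.0125*n;print(b)
togo([*b,.13],1.259,s)
M=R.from_quat(s["tcp_rot"]).as_matrix();print("block centre rel TCP in tool",100*M.T@(np.array([.4902,-.3953,0])-s["eef_pos"]))
E
```

```text
time: 10.05
eef_pos: [0.4921, -0.3975, 0.0159]
tcp_rot: [0.436, 0.9, -0.001, 0.002]
contact_force: [0.5, 0.9, 6.2]
opening: 0.515
finger_force: 44.1
[0.5833 0.0908]
t 10.05 pos [ 0.4921 -0.3975  0.0159] yaw 2.2388489089603345 q [-0.8396  0.4444  1.8043 -0.0001  0.8887 -1.5076] F [0.506  0.9417 6.1917] open 0.5147107108047344
 slide cm [ 32.6316  37.4097 -11.5446]
 turn 0.9798489089603346
block centre rel TCP in tool [ 0.2955 -0.0106  1.5852]
```

```bash
python3 -m inch '[{"slide":[0,0,-3],"turn":0,"grip":4},{"slide":[0,0,-8],"turn":0,"grip":4},{"slide":[0,0,-13],"turn":0,"grip":4},{"slide":[3,3.5,-15],"turn":0.1,"grip":4},{"slide":[6,7,-15],"turn":0.2,"grip":4},{"slide":[9,10,-15],"turn":0.3,"grip":4},{"slide":[12,13.3,-15],"turn":0.4,"grip":4},{"slide":[15,16.6,-15],"turn":0.5,"grip":4},{"slide":[18,20,-15],"turn":0.6,"grip":4},{"slide":[21,23.3,-15],"turn":0.7,"grip":4},{"slide":[24,26.6,-15],"turn":0.8,"grip":4},{"slide":[27,30,-15],"turn":0.9,"grip":4},{"slide":[30,33.3,-15],"turn":0.98,"grip":4},{"slide":[32,35.5,-13],"turn":0.98,"grip":4},{"slide":[33.1,36.7,-13],"turn":0.98,"grip":4},{"slide":[33.1,36.7,-13],"turn":0.98,"grip":4},{"slide":[33.1,36.7,-13],"turn":0.98,"grip":4},{"slide":[33.1,36.7,-13],"turn":0.98,"grip":4},{"slide":[33.1,36.7,-13],"turn":0.98,"grip":4}]'
python3 - <<'E'
from h import *
s=ctrl.get_state();im,d=ctrl.read_camera("wrist")
np.savez("pics/w5.npz",d=d,**{k:s[k] for k in("eef_pos","tcp_rot")})
cv2.imwrite("pics/w5.png",im[...,::-1])
togo([.5748,.0904,.058],1.259,s)
z=s
E
```

```text
time: 11.95
eef_pos: [0.5743, 0.0898, 0.144]
tcp_rot: [0.809, 0.588, 0.0, 0.0]
contact_force: [-0.6, -0.1, -2.0]
opening: 0.517
finger_force: 43.2
t 11.95 pos [0.5743 0.0898 0.144 ] yaw 1.2570145195012759 q [-0.0193  0.169   1.8839 -0.0002  1.0877  0.2946] F [-0.6169 -0.0758 -1.9646] open 0.5169895271616601
 slide cm [0.0724 0.0215 8.5989]
 turn -0.001985480498723824
```

View pics/w5.png

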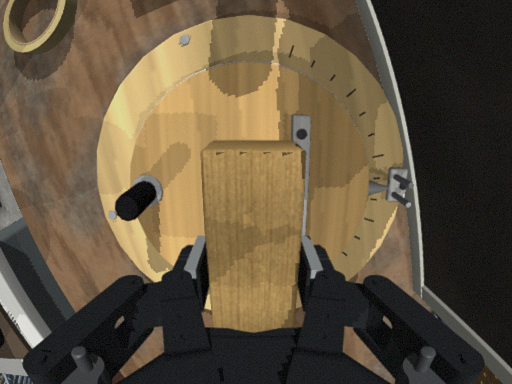

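The block hangs level on the knob side of the fence, parallel to its face (fence edge at x≈303, block edge at 301), and the pointer is still in the fork (385,188). Next I lower it to just above the face.

```bash
python3 -m inch '[{"slide":[0.07,0,3],"turn":0,"grip":4},{"slide":[0.07,0,6],"turn":0,"grip":4},{"slide":[0.07,0,7.5],"turn":0,"grip":4},{"slide":[0.07,0,8.2],"turn":0,"grip":4},{"slide":[0.07,0,8.6],"turn":0,"grip":4},{"slide":[0.07,0,8.6],"turn":0,"grip":4},{"slide":[0.07,0.2,8.6],"turn":0,"grip":4},{"slide":[0.07,0.4,8.6],"turn":0,"grip":4},{"slide":[0.07,0.6,8.6],"turn":0,"grip":4},{"slide":[0.07,0.6,8.6],"turn":0,"grip":4},{"slide":[0.07,0.6,8.6],"turn":0,"grip":4}]'
python3 -c "
from h import *
togo([.5833-.0009,.0908-.0029,.056],1.259)"
```

```text
time: 13.1
eef_pos: [0.58, 0.0899, 0.0575]
tcp_rot: [0.808, 0.589, 0.0, 0.0]
contact_force: [-0.8, 0.0, -0.8]
opening: 0.513
finger_force: 43.3
t 13.1 pos [0.58   0.0899 0.0575] yaw 1.2587681878401424 q [-0.019   0.298   1.9095  0.      0.9337  0.293 ] F [-0.768   0.0007 -0.7896] open 0.5129086270210534
 slide cm [-0.1189  0.2858  0.1534]
 turn -0.0002318121598574585
```

```bash
python3 -m inch '[{"slide":[-0.12,0,0],"turn":0,"grip":4},{"slide":[-0.12,0.1,0.05],"turn":0,"grip":4},{"slide":[-0.12,0.15,0.1],"turn":0,"grip":4},{"slide":[-0.12,0.2,0.15],"turn":0,"grip":4},{"slide":[-0.12,0.2,0.15],"turn":0,"grip":4},{"slide":[-0.12,0.2,0.15],"turn":0,"grip":4}]'
python3 -c "
from h import *
togo([.5833-.0009,.0908-.0029,.056],1.259)"; python3 -m inch '[{"slide":[0,0.05,0],"turn":0,"grip":4},{"slide":[0,0.1,0],"turn":0,"grip":4},{"slide":[0,0.1,0],"turn":0,"grip":4}]'
python3 -c "
from h import *
togo([.5833-.0009,.0908-.0029,.056],1.259)"
```

```text
time: 13.7
eef_pos: [0.5814, 0.0881, 0.0558]
tcp_rot: [0.808, 0.589, -0.0, -0.0]
contact_force: [0.1, 0.3, -0.6]
opening: 0.515
finger_force: 43.3
t 13.7 pos [0.5814 0.0881 0.0558] yaw 1.258760621799262 q [-0.022   0.3029  1.9071 -0.      0.9317  0.2901] F [ 0.1197  0.3034 -0.6367] open 0.5147513974403376
 slide cm [ 0.0088  0.1055 -0.0236]
 turn -0.00023937820073793858
time: 14.0
eef_pos: [0.5825, 0.0878, 0.0559]
tcp_rot: [0.808, 0.589, 0.0, 0.0]
contact_force: [0.2, -0.6, -0.7]
opening: 0.518
finger_force: 43.3
t 14.0 pos [0.5825 0.0878 0.0559] yaw 1.2587124677244488 q [-0.0225  0.3046  1.9047  0.      0.9322  0.2896] F [ 0.2351 -0.6446 -0.7182] open 0.518482196363009
 slide cm [ 0.0037 -0.007  -0.0117]
 turn -0.00028753227555089467
```

```bash
python3 -m inch '[{"slide":[0,0.05,0.05],"turn":0,"grip":4},{"slide":[0,0.1,0.1],"turn":0,"grip":4},{"slide":[0,0.1,0.1],"turn":0,"grip":4}]'; python3 -m inch '[{"slide":[0,0.05,0.03],"turn":0,"grip":4},{"slide":[0,0.1,0.06],"turn":0,"grip":4},{"slide":[0,0.1,0.06],"turn":0,"grip":4}]'
```

```text
time: 14.3
eef_pos: [0.5828, 0.0878, 0.0549]
tcp_rot: [0.808, 0.589, -0.001, -0.001]
contact_force: [-2.6, 1.3, 1.5]
opening: 0.52
finger_force: 43.6
time: 14.6
eef_pos: [0.5828, 0.0878, 0.0549]
tcp_rot: [0.808, 0.589, -0.002, -0.002]
contact_force: [-7.2, 2.7, 7.5]
opening: 0.515
finger_force: 44.3
```

Contact with fence and table is felt (7.7 N and 7.5 N). Now release and lift.

```bash
python3 -m inch '[{"slide":[0,0,-0.05],"turn":0,"grip":4.6},{"slide":[0,0,-0.1],"turn":0,"grip":5.2},{"slide":[0,0,-0.1],"turn":0,"grip":6},{"slide":[0,0,-0.1],"turn":0,"grip":6},{"slide":[0,0,-0.1],"turn":0,"grip":6},{"slide":[0,0,-0.1],"turn":0,"grip":6},{"slide":[0,0,-2],"turn":0,"grip":6},{"slide":[0,0,-5],"turn":0,"grip":6},{"slide":[0,0,-10],"turn":0,"grip":6},{"slide":[-6,-2,-14],"turn":0,"grip":6},{"slide":[-10,-2,-16],"turn":0,"grip":6},{"slide":[-10,-2,-16],"turn":0,"grip":6},{"slide":[-10,-2,-16],"turn":0,"grip":6},{"slide":[-10,-2,-16],"turn":0,"grip":6}]'
python3 - <<'E'
from h import *
s=ctrl.get_state();im,d=ctrl.read_camera("wrist")
np.savez("pics/w6.npz",d=d,**{k:s[k] for k in("eef_pos","tcp_rot")})
cv2.imwrite("pics/w6.png",im[...,::-1]);togo(None,None,s)
cv2.imwrite("pics/v6.png",cv2.resize(im[60:320,130:450,::-1],(738,600),interpolation=cv2.INTER_CUBIC))
E
```

```text
time: 16.0
eef_pos: [0.5345, -0.0017, 0.2141]
tcp_rot: [0.809, 0.588, 0.0, -0.0]
contact_force: [-0.5, -0.7, 0.5]
opening: 0.703
finger_force: 0.0
t 16.0 pos [ 0.5345 -0.0017  0.2141] yaw 1.257877769170527 q [-0.1934 -0.0094  1.9382  0.0005  1.2125  0.1193] F [-0.513  -0.6634  0.4503] open 0.7025008430853013
```

View pics/v6.png

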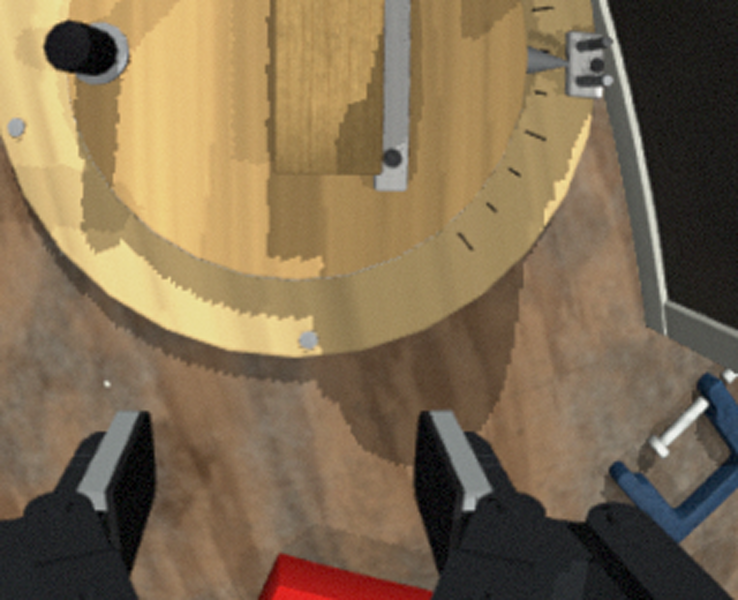

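The block lies against the fence, its right edge at (382,170) meeting the fence bar, and the pointer sits in the fork (560,62). Next I check numerically from depth.

```bash
python3 - <<'E'
from h import *
z=np.load("pics/w6.npz");s={k:z[k] for k in("eef_pos","tcp_rot")};d=z["d"]
im=cv2.imread("pics/w6.png");hs=cv2.cvtColor(im,cv2.COLOR_BGR2HSV)
px=lambda x,y:(130+x*320/738,60+y*260/600)
i=ctrl.camera_info("wrist");K=i["K"];T=i["T_tool_cam"];M=R.from_quat(s["tcp_rot"]).as_matrix()
v,u=np.indices(d.shape);r=(np.stack([u,v],-1)-K[:2,2])/K[0,0];t=np.linalg.norm(r,axis=-1,keepdims=True)
D=np.concatenate([np.sinc(t/np.pi)*r/np.cos(t),np.ones_like(t)],-1)*d[...,None]
P=(D@T[:3,:3].T+T[:3,3])@M.T+s["eef_pos"]
yaw=-.3116;c=np.array([.5714,.0946]);n=np.array([np.cos(yaw),np.sin(yaw)]);y=np.array([-n[1],n[0]])
def rep(P,nm):
    X=(P[...,:2]-c)@n;Y=(P[...,:2]-c)@y;near=(abs(X)<.07)&(abs(Y)<.08)&(d.shape==d.shape)
    for lab,lo,hi in(("block",.068,.082),("fence",.047,.055)):
        m=(near&(P[...,2]>lo)&(P[...,2]<hi)).astype(np.uint8);nn,l,st,ce=cv2.connectedComponentsWithStats(m)
        if nn<2: print(nm,lab,"none");continue
        k=1+st[1:,4].argmax();m=l==k
        rr=cv2.minAreaRect(np.float32(np.c_[X[m],Y[m]]));print(nm,lab,m.sum(),"x,y mm",np.array(rr[0])*1e3,np.array(rr[1])*1e3,rr[2],"z",np.median(P[m][:,2]))
rep(P,"wrist")
im,dt=ctrl.read_camera("top");cv2.imwrite("pics/t6.png",im[...,::-1]);rep(cloud("top",dt),"top")
tip=wray(s,[px(566,62)],.03)[0];f=wray(s,[px(606,43),px(606,80)],.058)
an=lambda q:np.arctan2(q[1]-c[1],q[0]-c[0])
print(tip,an(tip),f,an(f.mean(0)))
E
```

```text
wrist block 5347 x,y mm [12.5459 -0.7308] [109.7064  44.6766] 89.89671325683594 z 0.07374007041712391
wrist fence 1370 x,y mm [42.4121 -0.1644] [129.6515  15.2315] 89.88069152832031 z 0.04976593439372155
top block 164 x,y mm [13.0596 38.3539] [45.1644 31.3686] 0.08361218124628067 z 0.0740441899662978
top fence 40 x,y mm [44.0459 47.5573] [12.0181 34.5439] 3.138471841812134 z 0.05108382299425196
[0.6983 0.0538 0.03  ] -0.3107864551158298 [[0.7092 0.0595 0.058 ]
 [0.7042 0.0427 0.058 ]] -0.31111909325351295
```

The block is flush (face at 34.9 mm against the fence's 34.8), centred within 0.6 mm and parallel. The pointer is mid-fork and the gripper is clear of everything.

```bash
python3 -c "
from plant import ctrl
print(ctrl.sign_off())"
```

```text
the job is handed in; nothing more can be done
None
```

The job is handed in at about 16 s: the last wrist-camera check put the pointer midway in the fork and the block flat against the fence, within 1 mm of centre, and I never touched the jar, sanding block or tape.

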